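Hang the lopsided weighing pan on the workshop's spring scale

TASK

Lift the blue weighing pan with its plaster casting by the wooden grip and hang it on the arm of the spring scale so that the arm lies in the notch under the pan's top bar. Keep hold of it and lower it slowly while the arm sinks and takes the whole weight, and only then let go, so that the arm neither drops nor springs up and the pan ends hanging level, still and free. Do not press the scale down hard, do not tip the pan, and leave the other things on the bench alone.

Things in the scene. Friction and masses are not known exactly. Their poses are not given: they have to be found in the camera images.
- carrier: Weighing pan, loose, 0.18 to 0.70 kg (differs from start to start): a blue open pan 90 (x) x 150 (y) x 16 mm with a white plaster casting (up to 48 mm high) fixed on its -y half; at y = +70 mm one steel upright rises to a steel top bar along y (24 mm wide in x, from y = -50 to +72 mm, top at z = 146 mm), so that the frame is open to +x, -x and -y. Origin: centre of the pan's underside; z up. The centre of mass lies under the notch, at x = 0, y = -20 mm, about 37 mm up.
- carrier_grip (a point): On the wooden grip: an upright square post 24 x 24 mm standing on the pan's top bar over the middle of the pan (x = y = 0), from z = 146 to 206 mm; this point is on its axis at z = 180 mm. The weight lies 20 mm to its -y side, so grip firmly (30 N or more).
- carrier_notch (a point): Point in the inverted V notch (90 degrees, open downward, 24 mm long in x, mouth 35 mm wide in y) under the top bar at y = -20 mm, z = 125 mm of the carrier: the arm's axis passes here along the carrier's x when it is fully home. The V's lower lips are at z = 113 mm; between them and the casting there is 65 mm of room for the arm to enter along x. Either way round along the arm is good.
- scale: Spring scale, fixed to the bench: base plate 150 x 130 x 14 mm, green column 48 mm across and 130 mm high on its origin (centre of the underside). Its x axis is opposite to the way the arm points.
- hook_seat (a point): Point on the axis of the scale's horizontal steel arm, 100 mm from the column's axis, where the notch belongs (within 20 mm along the arm). The arm is a 12 mm round bar along the scale's x axis, 215 mm above the bench when unloaded; it runs 44 mm further to -x than this point and there its end turns up 20 mm above the axis. Its rod sinks into the column under load; this point moves with it.
- hook (a joint): How far the scale's arm has sunk, m: 0 unloaded, at most 0.075 (hard stop). It is a spring of 95 N/m with about 0.5 N of preload and light damping, so the hung pan rests at about (weight - 0.5 N) / 95 N/m, 0.013 to 0.067. The scale is delicate: its arm must never move faster than 0.06 m/s up or down, nor be loaded with more than 12 N; letting go more than about 3 mm above or below the rest position makes it jump faster than that.
- mallet: bystander: turned wooden carving mallet standing on its head, 68 mm across, 175 mm high; origin under its centre
- rasp: bystander: red-handled scraper lying, 190 mm long, at most 26 mm high; origin midway along it
- brush: bystander: brush lying, 180 mm long; origin midway along it
- mixing_bowl: bystander: red bowl 100 mm across, 55 mm high; origin under its centre
- glue: bystander: white bottle 56 mm across, 130 mm high; origin under its centre
- offcut: bystander: plywood offcut 70 x 50 x 35 mm; origin under its centre
- wax_tin: bystander: brass-coloured tin 60 mm across, 35 mm high; origin under its centre

How it is judged:
By the outcome, as a careful person would: the job done as asked, in the order asked, and still so for the second after the job is handed in, with the robot touching nothing.
It also fails if it takes over 72 s, if anything falls off the work surface, if the arm or the gripper's body presses on something with over 40 N, if the wrist force passes 120 N, or if a joint passes its speed limit or range.

ROBOT

A 6-joint arm with a two-finger parallel gripper is mounted at the origin on the work surface. World frame = base frame: x ahead of the robot, y to its left, z up, the work surface at z = 0. Lengths are in m, angles in rad, forces in N, time in s.
With the tool pointing down it reaches from about 0.425 to 0.95 m from the base axis. Payload 3.5 kg.
Tool frame: the origin (TCP) lies midway between the tips of the shut fingers; the grasp point (between the pads) lies 19 mm behind it; z points along the fingers, y is the direction in which the jaws open and shut (so a half turn about z gives the same grasp; the last joint's range is limited). The gripper opens to 85 mm and grips with 20 to 120 N. Pads are 22 mm wide; open, the fingers measure 114 mm over their backs; the gripper's body (76 mm by 85 mm) begins 54 mm behind the grasp point. The pads swing forward as they close: fully open they stand 13 mm farther back than shut.
Start: joints at [0.994, 0.286, 1.577, -0, 1.279, -0.15], TCP at [0.279, 0.614, 0.231] pointing down, gripper open.
Joint ranges: [-2.77, 2.77], [-0.9, 2.22], [0.21, 2.48], [-1.53, 4.67], [0.24, 2.81], [-2.84, 2.84]. Speed limits (rad/s): [2.79, 2.79, 3.14, 3.14, 3.14, 3.14].

INTERFACE

Orientations are given as a unit quaternion [x, y, z, w].
In Python, from plant import ctrl gives the robot as it stands.
- The arm moves only by the tool apply_moves, never from a script. Its argument "moves" is a list that holds one entry, the list of rows, each a list of 7 numbers: the shift along the tool's x, y, z in m, then the turn, a rotation vector about the tool's x, y, z in degrees, then the gripper's target within -1 to 1 (shut at 1, half-way at 0, fully open at -1). In form: [[[tx, ty, tz, ax, ay, az, hand], ...]]. A call has 1 to 12 rows; each row shifts and turns the pose as measured when the row begins, along the tool's axes as they then stand; what a row does not reach is not made up. A row lasts 1/10 s, in which the tool goes at most 50 mm and 8.59 degrees, less where a joint would pass 70% of its speed; a pose out of reach is approached as far as the arm can. A call with a gripper value outside its range is refused whole. The fingers move at their own pace and stop on an object; "force" is the grip in N (left out, the last holds). Time passes only in rows, so rows that do not move let the fingers close. It gives the time, the measured TCP pose, the force and the opening at its end, in the units of the state.
- ctrl.get_state(): the state, without advancing time (a new reading comes with each control period).
- ctrl.read_camera(name): name is "scene" or "top" or "wrist"; returns the picture (400x640x3 uint8, red, green, blue); there is no depth.
- ctrl.get_calibration(name): a dict with "camera_matrix" (3x3 intrinsics, pixels), "k1" (the pictures are not rectified: a ray, as slopes to the right and down, at radius r is drawn at 1 + k1 r^2 times it, then the intrinsics apply), "cam_to_world" (4x4, takes a point from camera to world coordinates). Camera axes: x right, y up, looking along -z (the intrinsics and any distortion apply to the point x, -y, -z); pixel columns grow to the right and rows downward; lengths in m; the calibration is good to about 2 mm. A picture is of the moment at which its call begins: read the wrist's pose just before it. get_calibration takes no time and is no camera call; for the wrist camera it gives the pose at the moment of the call.
- ctrl.sign_off(): hands the job in, once; it reports no verdict.
The state is a dict: "time": time; "qpos": joint angles; "dq": joint speeds; "joint_efforts": joint torques, N m; "eef_pos": TCP position; "tcp_rot": TCP orientation; "contact_force": force on the tool from outside, world axes, zero at the start; "wrist_torque": the same for the moment, N m; "opening": opening from 0.0 (shut) to 1.0 (fully open).
Only numpy, scipy, OpenCV 4.12 (cv2) and the standard library are available. Lean on these libraries where they do the work, as an engineer would, in place of code of your own. Each camera call takes 0.05 s, during which the arm holds its last target. There are 200 camera calls.

## Working session

There is one attempt and no reset: what is moved stays moved. The work goes in short steps, Python scripts to look and compute and a tool call to move; the robot and the scene stay as the last step left them, time stands still between calls to the robot, and variables do not carry over. Pictures are saved under pics/ and viewed, about 8 in all and at most 12, crops included, and the job is handed in when it is done.

Besides the shell and the picture viewer there is one more tool, called after "Emit:" as name(argument=value, ...) on one line, values as JSON. apply_moves: Moves the arm, as the interface text tells. Its arguments: {"type":"object","properties":{"moves":{"type":"array","items":{"type":"array","items":{"type":"array","items":{"type":"number"}}}},"force":{"type":"number"}},"required":["moves"]}

```bash
mkdir -p pics; ls
python3 - <<'E'
from plant import ctrl
import cv2,numpy as np
for n in ("scene","top"):
    cv2.imwrite(f"pics/{n}0.png",ctrl.read_camera(n)[:,:,::-1]); c=ctrl.get_calibration(n);print(n,c)
print(ctrl.get_state())
E
```

```text
pics
scene {'camera_matrix': array([[366.95832222,   0.        , 318.02228104],
       [  0.        , 366.95832222, 196.01574491],
       [  0.        ,   0.        ,   1.        ]]), 'k1': -0.03956752372239915, 'cam_to_world': array([[ 0.88462963, -0.38975955,  0.25596468,  0.79538125],
       [ 0.46605225,  0.72136108, -0.51228263, -0.49981506],
       [ 0.01502408,  0.57247331,  0.8197857 ,  0.99637098],
       [ 0.        ,  0.        ,  0.        ,  1.        ]])}
top {'camera_matrix': array([[384.20193955,   0.        , 322.14367554],
       [  0.        , 384.20193955, 201.14836126],
       [  0.        ,   0.        ,   1.        ]]), 'k1': -0.03744132922673771, 'cam_to_world': array([[-0.01078008,  0.98668462, -0.16228755,  0.3648846 ],
       [-0.9998252 , -0.0081565 ,  0.01682382,  0.02655289],
       [ 0.01527611,  0.16244054,  0.98660008,  1.23557813],
       [ 0.        ,  0.        ,  0.        ,  1.        ]])}
{'time': 0.1, 'qpos': array([ 9.94000303e-01,  2.87114410e-01,  1.57804948e+00, -1.93966105e-05,
        1.27860288e+00, -1.50001684e-01]), 'dq': array([ 0.00195447, -0.00269837, -0.00320399,  0.00015039, -0.00019434,
        0.00051414]), 'joint_efforts': array([-3.98511372e-05, -4.07303703e+01, -2.93697774e+01, -1.75381597e-04,
        3.44290842e-03,  1.10497373e-05]), 'eef_pos': array([0.27906533, 0.61394948, 0.23005039]), 'tcp_rot': array([ 2.11778363e-01,  9.77317115e-01, -1.01936506e-03, -3.77719674e-04]), 'contact_force': array([-0.29789842,  1.06607953, -0.53992265]), 'wrist_torque': array([-0.02398891, -0.00370686,  0.00517589]), 'opening': 1.0014714087299126}
```

View pics/scene0.png

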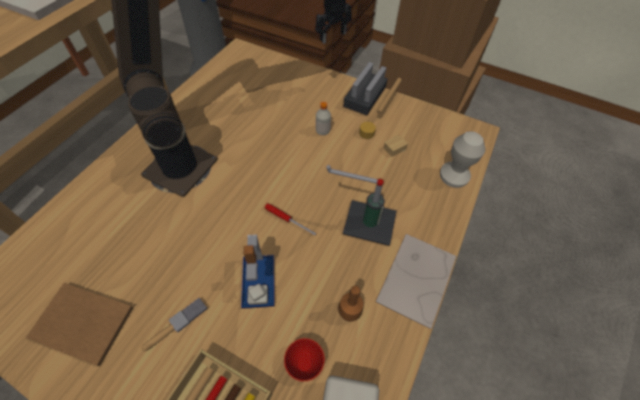

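View pics/top0.png

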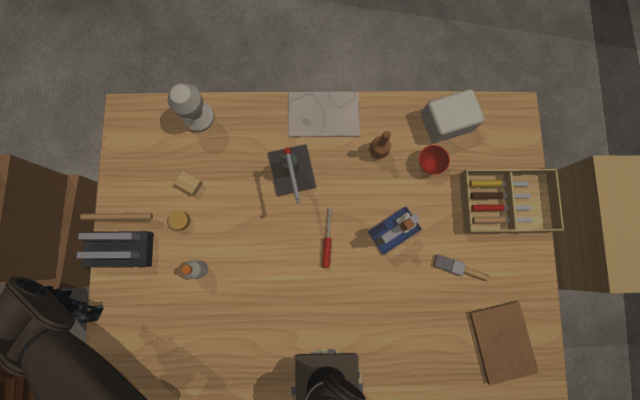

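The top view shows the pan at about (395,230), the scale plate at (291,170) and its arm running to (298,200), towards the robot. Next I'll write helpers and enlarge these parts.

```bash
cat > h.py <<'E'
from plant import ctrl
import cv2,numpy as np
np.set_printoptions(precision=4,suppress=True)
def cal(n):
    c=ctrl.get_calibration(n);return c["camera_matrix"],c["k1"],c["cam_to_world"]
def ray(C,p):
    K,k,T=C;d=np.array([(p[0]-K[0,2])/K[0,0],(p[1]-K[1,2])/K[1,1]]);s=d.copy()
    for _ in range(20): s=d/(1+k*(s@s))
    return T[:3,3],T[:3,:3]@np.array([s[0],-s[1],-1])
def onz(C,p,z):
    o,d=ray(C,p);return o+d*(z-o[2])/d[2]
def tri(Cs,ps):
    A=np.zeros((3,3));b=np.zeros(3);L=[]
    for C,p in zip(Cs,ps):
        o,d=ray(C,p);d=d/np.linalg.norm(d);P=np.eye(3)-np.outer(d,d);A+=P;b+=P@o;L.append((P,o))
    x=np.linalg.solve(A,b);return x,[np.linalg.norm(P@(x-o)) for P,o in L]
def proj(C,X):
    K,k,T=C;q=T[:3,:3].T@(np.asarray(X)-T[:3,3]);s=np.array([q[0],-q[1]])/-q[2];s=s*(1+k*(s@s))
    return s*K[0,0]+K[:2,2]
E
python3 - <<'E'
from h import *
t=cv2.imread("pics/top0.png");s=cv2.imread("pics/scene0.png")
def crop(im,x,y,w,h,f): return cv2.resize(im[y:y+h,x:x+w],None,fx=f,fy=f,interpolation=cv2.INTER_CUBIC)
a=np.hstack([crop(t,360,195,80,65,5),crop(t,260,140,80,65,5)])
b=np.hstack([crop(s,225,230,80,55,5),np.zeros((275,0,3),np.uint8),crop(s,320,160,80,55,5)])
out=np.vstack([a,b]);cv2.imwrite("pics/c1.png",cv2.convertScaleAbs(out,alpha=1.5));print(out.shape)
for n,im in(("top",t),("scene",s)):
    C=cal(n);hsv=cv2.cvtColor(im,cv2.COLOR_BGR2HSV)
    m=cv2.inRange(hsv,(105,130,40),(125,255,255));cs,_=cv2.findContours(m,0,2)
    c=np.vstack([c for c in cs if cv2.contourArea(c)>30]);r=cv2.minAreaRect(c);bx=cv2.boxPoints(r)
    P=np.array([onz(C,p,0.016) for p in bx]);print(n,r,P[:,:2],P.mean(0),np.linalg.norm(P-np.roll(P,1,0),axis=1))
E
```

```text
(600, 800, 3)Traceback (most recent call last):
  File "<stdin>", line 10, in <module>
    return _nx.concatenate(arrs, 0, dtype=dtype, casting=casting)
           ~~~~~~~~~~~~~~~^^^^^^^^^^^^^^^^^^^^^^^^^^^^^^^^^^^^^^^
ValueError: need at least one array to concatenate
```

View pics/c1.png

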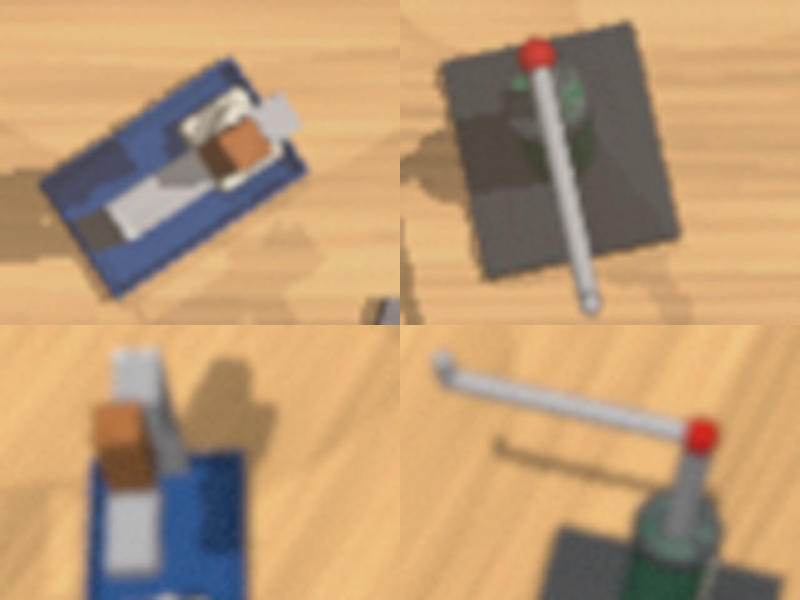

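Run:
```python
from h import *
t=cv2.imread("pics/top0.png");s=cv2.imread("pics/scene0.png")
print(cv2.cvtColor(t,cv2.COLOR_BGR2HSV)[[225,243],[375,385]],cv2.cvtColor(s,cv2.COLOR_BGR2HSV)[275,247])
Ct,Cs=cal("top"),cal("scene")
for n,im,C,bb in(("top",t,Ct,(360,195,80,65)),("scene",s,Cs,(225,230,80,85))):
    x,y,w,h=bb;hsv=cv2.cvtColor(im[y:y+h,x:x+w],cv2.COLOR_BGR2HSV)
    m=cv2.inRange(hsv,(98,110,20),(130,255,255));cs,_=cv2.findContours(m,0,2)
    c=np.vstack([c for c in cs if cv2.contourArea(c)>8])+np.array([x,y]);P=np.array([onz(C,p[0],.014)[:2] for p in c])
    r=cv2.minAreaRect(P.astype(np.float32));print(n,len(c),r)
    # wooden grip
    if n=="top": m=cv2.inRange(hsv,(5,120,40),(13,255,255));print(cv2.findNonZero(m).reshape(-1,2).mean(0)+[x,y])
# base plate
x,y,w,h=265,140,55,60
g=t[y:y+h,x:x+w];m=(g.max(2)<85).astype(np.uint8);m=cv2.morphologyEx(m,cv2.MORPH_OPEN,np.ones((3,3)))
c=max(cv2.findContours(m,0,2)[0],key=cv2.contourArea)+np.array([x,y]);P=np.array([onz(Ct,p[0],.014)[:2] for p in c])
print("plate",cv2.minAreaRect(P.astype(np.float32)))
print("tip",tri((Ct,Cs),((298,200.5),(329,166.5))),"knob",tri((Ct,Cs),((287.4,151),(380.4,182))))
print("axis at .215: ",onz(Ct,(288.0,153),.215),onz(Ct,(297.5,199),.215))
print("grip top",tri((Ct,Cs),((360+46.4,195+29.4),(225+24.5,230+18))), onz(Ct,(360+46.4,195+29.4),.206),onz(Cs,(225+24,230+17.5),.206))
```

```text
[[ 16  96 106]
 [115  53  86]] [114  11 119]Traceback (most recent call last):
  File "<stdin>", line 8, in <module>
    return _nx.concatenate(arrs, 0, dtype=dtype, casting=casting)
           ~~~~~~~~~~~~~~~^^^^^^^^^^^^^^^^^^^^^^^^^^^^^^^^^^^^^^^
ValueError: need at least one array to concatenate
```

```bash
cat > m.py <<'E'
from h import *
t=cv2.imread("pics/top0.png");s=cv2.imread("pics/scene0.png")
Ct,Cs=cal("top"),cal("scene")
for n,im,C,bb in(("top",t,Ct,(360,195,70,65)),("scene",s,Cs,(230,230,60,85))):
    x,y,w,h=bb;g=im[y:y+h,x:x+w].astype(int)
    m=((g[...,0]-g[...,2]>20)).astype(np.uint8);print(n,m.sum())
    c=cv2.findNonZero(m)+np.array([x,y]);P=np.array([onz(C,p[0],.014)[:2] for p in c])
    print(cv2.minAreaRect(P.astype(np.float32)))
x,y,w,h=265,140,55,60
g=t[y:y+h,x:x+w];m=(g.max(2)<75).astype(np.uint8);m=cv2.morphologyEx(m,cv2.MORPH_OPEN,np.ones((3,3)))
c=max(cv2.findContours(m,0,2)[0],key=cv2.contourArea)+np.array([x,y]);P=np.array([onz(Ct,p[0],.014)[:2] for p in c])
print("plate",cv2.minAreaRect(P.astype(np.float32)))
print("tip",tri((Ct,Cs),((298,200.5),(329,166.5))),"knob",tri((Ct,Cs),((287.4,151),(380.4,182))))
print("axis at .215: ",onz(Ct,(288.0,153),.215),onz(Ct,(297.5,199),.215))
print("grip top",tri((Ct,Cs),((406.4,224.4),(249.5,248))), onz(Ct,(406.4,224.4),.206),onz(Cs,(249,247.5),.206))
E
python3 m.py
```

```text
top 452
((0.469307541847229, -0.22137847542762756), (0.08379117399454117, 0.13937130570411682), 32.247596740722656)
scene 837
((0.474739670753479, -0.2227933406829834), (0.08507716655731201, 0.14709646999835968), 31.827882766723633)
plate ((0.6638109087944031, 0.14039048552513123), (0.14673466980457306, 0.05499677360057831), 12.79192066192627)
tip (array([0.535 , 0.0753, 0.2321]), [np.float64(0.0033934048846002616), np.float64(0.0033934048846001137)]) knob (array([0.6753, 0.1046, 0.2172]), [np.float64(0.0029301567498977647), np.float64(0.0029301567498977972)])
axis at .215:  [0.6676 0.1015 0.215 ] [0.5392 0.0754 0.215 ]
grip top (array([ 0.4711, -0.2176,  0.2011]), [np.float64(0.002629552326616918), np.float64(0.002629552326616771)]) [ 0.4687 -0.2181  0.206 ] [ 0.4734 -0.2171  0.206 ]
```

Estimates: pan centre about (0.472, -0.221) with yaw 32°, and grip top measured at z 0.201 against 0.206 given. The arm has knob (0.675, 0.105) and tip (0.535, 0.075), 143 mm apart against 144 given, yaw about 12°. These are consistent, so I'll start moving by raising and turning the tool.

Emit:
apply_moves(moves=[[[0, 0, -0.015, 0, 0, 8.5, -1], [0, 0, -0.015, 0, 0, 8.5, -1], [0, 0, -0.015, 0, 0, 8.5, -1], [0, 0, -0.015, 0, 0, 8.5, -1], [0, 0, -0.015, 0, 0, 8.5, -1], [0, 0, -0.015, 0, 0, 8.5, -1], [0, 0, -0.015, 0, 0, 8.5, -1], [0, 0, -0.015, 0, 0, 8.5, -1], [0, 0, -0.015, 0, 0, 8.5, -1], [0, 0, -0.015, 0, 0, 8.5, -1], [0, 0, -0.015, 0, 0, 8.5, -1], [0, 0, -0.015, 0, 0, 8.5, -1]]])

```text
time: 1.3
eef_pos: [0.2776, 0.6117, 0.4017]
tcp_rot: [0.898, 0.44, -0.012, 0.007]
contact_force: [0.0, 0.1, -0.3]
opening: 0.998
```

```bash
cat > go.py <<'E'
# usage: go.py x y z yawdeg : total shift in tool axes & remaining rotation vector (tool axes) to tool-down pose
from h import *
import sys
from scipy.spatial.transform import Rotation as R
def togo(x,y,z,yaw,st=None):
    st=st or ctrl.get_state();r=R.from_quat(st["tcp_rot"])
    a=np.radians(yaw);yv=np.array([np.cos(a),np.sin(a),0]);zv=np.array([0,0,-1.]);xv=np.cross(yv,zv)
    g=R.from_matrix(np.c_[xv,yv,zv])
    print("t",st["time"],"pos",st["eef_pos"],"F",st["contact_force"],"open",st["opening"],"q",st["qpos"])
    print("tool shift mm",r.inv().apply(np.array([x,y,z])-st["eef_pos"])*1e3,"rot deg",np.degrees((r.inv()*g).as_rotvec()))
if __name__=="__main__": togo(*map(float,sys.argv[1:5]))
E
python3 go.py 0.471 -0.219 0.30 -58; python3 go.py 0.58 0.25 0.40 -58
```

```text
t 1.3 pos [0.2776 0.6117 0.4017] F [ 0.0159  0.0652 -0.2713] open 0.9984006535734092 q [ 0.994   0.2244  1.3476 -0.0001  1.5973  1.6543]
tool shift mm [-534.4233  661.9861  118.0889] rot deg [ 0.4148  1.5469 20.1646]
t 1.3 pos [0.2776 0.6117 0.4017] F [ 0.0159  0.0652 -0.2713] open 0.9984006535734092 q [ 0.994   0.2244  1.3476 -0.0001  1.5973  1.6543]
tool shift mm [-100.0982  460.6536    5.5326] rot deg [ 0.4148  1.5469 20.1646]
```

Emit:
apply_moves(moves=[[[-0.002, 0.046, 0, 0, 0.3, 4, -1], [-0.004, 0.046, 0, 0, 0.3, 4, -1], [-0.006, 0.046, 0, 0, 0.3, 4, -1], [-0.01, 0.046, 0, 0, 0.3, 4, -1], [-0.015, 0.044, 0, 0, 0.3, 4, -1], [-0.02, 0.044, 0, 0, 0, 0, -1], [-0.02, 0.044, 0, 0, 0, 0, -1], [-0.02, 0.044, 0, 0, 0, 0, -1], [-0.02, 0.044, 0, 0, 0, 0, -1], [-0.03, 0.038, 0, 0, 0, 0, -1]]])

```text
time: 2.3
eef_pos: [0.4275, 0.1755, 0.3985]
tcp_rot: [0.962, 0.274, -0.002, 0.004]
contact_force: [0.5, -0.6, 0.6]
opening: 0.993
```

```bash
python3 go.py 0.471 -0.219 0.30 -58
```

```text
t 2.3 pos [0.4275 0.1755 0.3985] F [ 0.5055 -0.6361  0.6179] open 0.9926044252662124 q [ 0.1736 -0.2756  1.8432 -0.0074  1.5764  1.1896]
tool shift mm [-170.3321  357.6575  101.5042] rot deg [ 0.3434  0.2886 -0.2186]
```

Emit:
apply_moves(moves=[[[-0.022, 0.04, 0, 0, 0, 0, -1], [-0.022, 0.04, 0, 0, 0, 0, -1], [-0.022, 0.04, 0, 0, 0, 0, -1], [-0.02, 0.04, 0, 0, 0, 0, -1], [-0.02, 0.04, 0, 0, 0, 0, -1], [-0.018, 0.04, 0.012, 0, 0, 0, -1], [-0.018, 0.04, 0.012, 0, 0, 0, -1], [-0.016, 0.04, 0.012, 0, 0, 0, -1], [-0.012, 0.03, 0.012, 0, 0, 0, -1], [0, 0, 0.01, 0, 0, 0, -1], [0, 0, 0, 0, 0, 0, -1]]])

```text
time: 3.4
eef_pos: [0.4617, -0.2323, 0.3368]
tcp_rot: [0.963, 0.27, -0.002, 0.002]
contact_force: [1.0, -0.3, -0.3]
opening: 1.002
```

```bash
python3 go.py 0.471 -0.219 0.30 -58
python3 - <<'E'
from h import *
C=cal("wrist");cv2.imwrite("pics/w1.png",ctrl.read_camera("wrist")[:,:,::-1]);np.save("w1.npy",np.array([C[0].ravel().tolist(),C[2][:3,:3].ravel().tolist()]))
import pickle;pickle.dump(C,open("w1.pkl","wb"));print(C)
print("pred grip top",proj(C,(0.471,-.219,.206)))
E
```

```text
t 3.4 pos [ 0.4617 -0.2323  0.3368] F [ 0.9599 -0.3072 -0.2545] open 1.0017528297396336 q [-0.6596 -0.1315  1.83   -0.0062  1.4428  0.3659]
tool shift mm [15.0818 -6.631  36.7182] rot deg [ 0.1367  0.3266 -0.7122]
(array([[322.3658,   0.    , 321.3802],
       [  0.    , 322.3658, 195.9669],
       [  0.    ,   0.    ,   1.    ]]), -0.022746328791380693, array([[ 0.5199,  0.8145,  0.2575,  0.5282],
       [-0.8542,  0.4949,  0.1594, -0.1913],
       [ 0.0024, -0.3029,  0.953 ,  0.4786],
       [ 0.    ,  0.    ,  0.    ,  1.    ]]))
pred grip top [313.6095 170.2289]
```

View pics/w1.png

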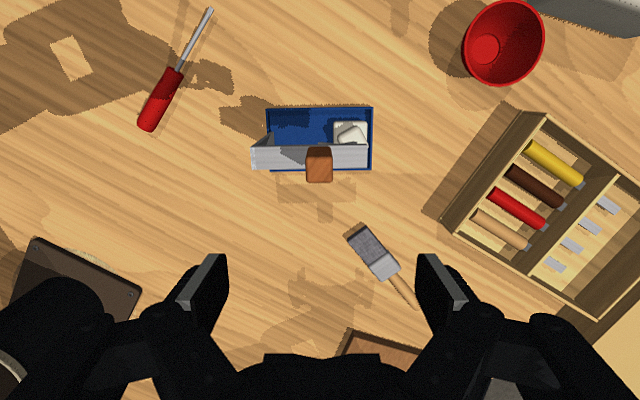

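The close view shows the pan at (267–372, 107–170) and the wooden post at (305–333, 148–182), with my prediction at (314,170). I'll refine the grip from its top face.

```bash
python3 - <<'E'
from h import *
import pickle
C=pickle.load(open("w1.pkl","rb"));im=cv2.imread("pics/w1.png").astype(int)
print(im[146:186:3,319].tolist())
g=im[140:190,295:345];m=((g[...,2]-g[...,0]>45)&(g[...,2]<190)).astype(np.uint8)
r=np.argwhere(m[:45]);print(m[:, ::2].tolist().__len__(),[(140+i,295+np.flatnonzero(m[i])[[0,-1]]) for i in range(0,48,3) if m[i].any()])
b=im[95:180,255:385];mb=(b[...,0]-b[...,2]>30).astype(np.uint8)
P=np.array([onz(C,p[0]+np.array([255,95]),.015)[:2] for p in cv2.findNonZero(mb)]);print("pan",cv2.minAreaRect(P.astype(np.float32)))
E
python3 -c "
import cv2;im=cv2.imread('pics/w1.png')[95:190,245:385];cv2.imwrite('pics/w1c.png',cv2.resize(im,None,fx=5.5,fy=5.5,interpolation=cv2.INTER_NEAREST))"
```

```text
[[58, 65, 79], [23, 41, 69], [24, 41, 68], [19, 37, 65], [47, 89, 150], [55, 104, 178], [59, 107, 174], [60, 104, 173], [58, 106, 176], [59, 105, 176], [52, 99, 168], [56, 102, 170], [49, 86, 134], [102, 154, 200]]
50 [(149, array([309, 329])), (152, array([307, 330])), (155, array([307, 330])), (158, array([306, 331])), (161, array([306, 332])), (164, array([306, 332])), (167, array([306, 332])), (170, array([306, 332])), (173, array([305, 332])), (176, array([306, 332])), (179, array([306, 332])), (182, array([307, 339])), (185, array([295, 344]))]
pan ((0.47395381331443787, -0.22248587012290955), (0.08941144496202469, 0.1494133174419403), 32.491634368896484)
```

View pics/w1c.png

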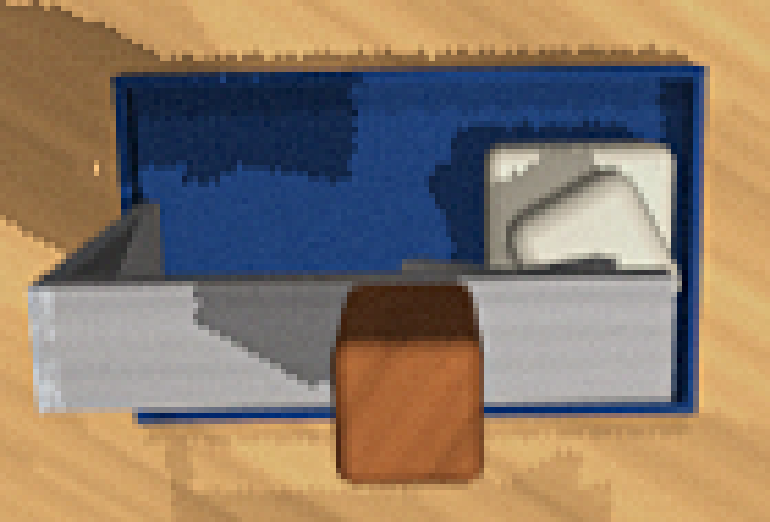

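```bash
python3 - <<'E'
from h import *
import pickle
C=pickle.load(open("w1.pkl","rb"));print(onz(C,(319.3,169.8),.206))
E
python3 go.py 0.474 -0.222 0.161 -57.5
```

```text
[ 0.4739 -0.223   0.206 ]
t 3.45 pos [ 0.4619 -0.2322  0.3377] F [ 0.3965 -0.0547 -0.4259] open 0.9990171989552086 q [-0.659  -0.1323  1.8292 -0.0067  1.4429  0.3658]
tool shift mm [ 16.6134  -3.1762 176.5847] rot deg [ 0.2298  0.3197 -1.1704]
```

Emit:
apply_moves(moves=[[[0.0165, -0.0025, 0.02, 0.2, 0.3, -1.2, -1], [0, 0, 0.03, 0, 0, 0, -1], [0, 0, 0.03, 0, 0, 0, -1], [0, 0, 0.03, 0, 0, 0, -1], [0, 0, 0, 0, 0, 0, -1]]])

```text
time: 3.95
eef_pos: [0.478, -0.2161, 0.2312]
tcp_rot: [0.959, 0.284, 0.004, 0.004]
contact_force: [0.2, -0.5, -0.3]
opening: 0.997
```

```bash
python3 go.py 0.474 -0.2228 0.161 -57.5
```

```text
t 3.95 pos [ 0.478  -0.2161  0.2312] F [ 0.23   -0.4728 -0.2524] open 0.9970754310245739 q [-0.6187 -0.0546  1.9501  0.001   1.2344  0.375 ]
tool shift mm [-7.3522  2.7025 70.1668] rot deg [ 0.5973 -0.2994  0.5514]
```

Emit:
apply_moves(moves=[[[-0.007, 0.0027, 0.02, 0.6, -0.3, 0.5, -1], [0, 0, 0.02, 0, 0, 0, -1], [0, 0, 0.015, 0, 0, 0, -1], [0, 0, 0, 0, 0, 0, -1]]])

```text
time: 4.35
eef_pos: [0.4764, -0.2227, 0.1799]
tcp_rot: [0.959, 0.282, 0.003, 0.004]
contact_force: [-0.8, 0.3, -1.2]
opening: 1.002
```

```bash
python3 go.py 0.474 -0.2228 0.161 -57.5
```

```text
t 4.35 pos [ 0.4764 -0.2227  0.1799] F [-0.8324  0.2728 -1.2326] open 1.0018446526296234 q [-0.6302  0.0008  1.9935 -0.0006  1.138   0.3696]
tool shift mm [-2.0999 -1.3838 18.9255] rot deg [ 0.5034 -0.1653  0.2328]
```

Emit:
apply_moves(moves=[[[-0.002, -0.001, 0.01, 0.5, -0.2, 0.2, -1], [0, 0, 0.008, 0, 0, 0, -1], [0, 0, 0, 0, 0, 0, -1]]])

```text
time: 4.65
eef_pos: [0.4755, -0.2243, 0.1639]
tcp_rot: [0.96, 0.28, 0.001, 0.002]
contact_force: [-0.1, 0.3, -0.1]
opening: 1.001
```

```bash
python3 go.py 0.474 -0.2228 0.161 -57.5
python3 - <<'E'
from h import *
F=[]
for i in range(5): ctrl.read_camera("top");F.append(ctrl.get_state()["contact_force"])
print(np.array(F))
E
```

```text
t 4.65 pos [ 0.4755 -0.2243  0.1639] F [-0.146   0.294  -0.1212] open 1.0011657637335705 q [-0.6335  0.0219  2.0038 -0.0009  1.1115  0.3703]
tool shift mm [-0.4854 -2.0917  2.881 ] rot deg [ 0.2529 -0.0495  0.014 ]
[[ 0.5135 -0.3264  0.5373]
 [ 0.9958 -0.2812 -0.3563]
 [-0.0442  0.4722 -0.2965]
 [ 0.1893  0.7966  0.8329]
 [-0.0673 -0.1886  0.0878]]
```

Emit:
apply_moves(moves=[[[-0.0005, -0.002, 0.001, 0.2, 0, 0, -1], [0, 0, 0, 0, 0, 0, -1], [0, 0, 0, 0, 0, 0, 1], [0, 0, 0, 0, 0, 0, 1], [0, 0, 0, 0, 0, 0, 1], [0, 0, 0, 0, 0, 0, 1], [0, 0, 0, 0, 0, 0, 1], [0, 0, 0, 0, 0, 0, 1], [0, 0, 0, 0, 0, 0, 1], [0, 0, 0, 0, 0, 0, 1]]], force=60)

```text
time: 5.9
eef_pos: [0.4747, -0.2229, 0.1648]
tcp_rot: [0.96, 0.28, 0.001, 0.001]
contact_force: [-0.6, 0.5, 0.5]
opening: 0.269
```

```bash
python3 go.py 0.474 -0.2228 0.161 -57.5
```

```text
t 5.9 pos [ 0.4747 -0.2229  0.1648] F [-0.6387  0.5121  0.4869] open 0.26909252628189384 q [-0.633   0.0179  2.0061  0.0007  1.1138  0.3695]
tool shift mm [-0.4926 -0.4969  3.7856] rot deg [ 0.1939 -0.1162  0.0379]
```

Emit:
apply_moves(moves=[[[0, 0, -0.005, 0, 0, 0, 1], [0, 0, -0.01, 0, 0, 0, 1], [0, 0, -0.01, 0, 0, 0, 1], [0, 0, -0.015, 0, 0, 0, 1], [0, 0, -0.015, 0, 0, 0, 1], [0, 0, -0.015, 0, 0, 0, 1], [0, 0, -0.01, 0, 0, 0, 1], [0, 0, 0, 0, 0, 0, 1], [0, 0, 0, 0, 0, 0, 1]]])

```text
time: 6.8
eef_pos: [0.4717, -0.2208, 0.246]
tcp_rot: [0.96, 0.28, -0.001, -0.003]
contact_force: [-0.5, 1.3, -3.3]
opening: 0.272
```

```bash
cat > weigh.py <<'E'
from h import *
import sys
F=[];n=int(sys.argv[1])
for i in range(n):
    im=ctrl.read_camera("scene");s=ctrl.get_state();F.append(np.r_[s["contact_force"],s["wrist_torque"]])
F=np.array(F);print("mean",F.mean(0),"sd",F.std(0),"pos",s["eef_pos"],"t",s["time"])
if len(sys.argv)>2: cv2.imwrite(sys.argv[2],im[:,:,::-1])
E
python3 weigh.py 24 pics/s2.png; python3 go.py 0.474 -0.2228 0.30 -57.5
```

```text
mean [-0.0033  0.1772 -4.4451  0.0727  0.0305  0.0005] sd [0.6632 0.4293 0.4796 0.0319 0.0265 0.0276] pos [ 0.4718 -0.221   0.2461] t 8.0
t 8.0 pos [ 0.4718 -0.221   0.2461] F [-0.3193  0.073  -3.7185] open 0.2760813524792705 q [-0.6334 -0.0653  1.9325  0.0011  1.2804  0.3694]
tool shift mm [  0.7891   2.3535 -53.8676] rot deg [-0.3431  0.0686  0.0238]
```

Weight is about 4.45 N (roughly 0.45 kg), so the arm should sink about 42 mm. Next is the pre-entry point in front of the arm tip.

```bash
python3 go.py 0.465 0.081 0.308 -78; python3 go.py 0.465 0.081 0.308 -57.5
```

```text
t 8.0 pos [ 0.4718 -0.221   0.2461] F [-0.3193  0.073  -3.7185] open 0.2760813524792705 q [-0.6334 -0.0653  1.9325  0.0011  1.2804  0.3694]
tool shift mm [ 156.5299 -258.6836  -60.491 ] rot deg [-0.3271  0.1293 20.5238]
t 8.0 pos [ 0.4718 -0.221   0.2461] F [-0.3193  0.073  -3.7185] open 0.2760813524792705 q [-0.6334 -0.0653  1.9325  0.0011  1.2804  0.3694]
tool shift mm [ 156.5299 -258.6836  -60.491 ] rot deg [-0.3431  0.0686  0.0238]
```

Emit:
apply_moves(moves=[[[0, 0, -0.005, 0, 0, 1.5, 1], [0, 0, -0.01, 0, 0, 3, 1], [0, 0, -0.01, 0, 0, 3, 1], [0, 0, -0.01, 0, 0, 3.5, 1], [0, 0, -0.01, 0, 0, 3.5, 1], [0, 0, -0.01, 0, 0, 3, 1], [0, 0, -0.005, 0, 0, 3, 1], [0, 0, 0, 0, 0, 0, 1]]])

```text
time: 8.8
eef_pos: [0.4723, -0.2213, 0.3109]
tcp_rot: [0.996, 0.093, -0.001, -0.002]
contact_force: [0.7, -0.3, -4.4]
opening: 0.275
```

Emit:
apply_moves(moves=[[[0.003, -0.012, 0, 0, 0, 0, 1], [0.005, -0.025, 0, 0, 0, 0, 1], [0.005, -0.03, 0, 0, 0, 0, 1], [0.005, -0.03, 0, 0, 0, 0, 1], [0.005, -0.03, 0, 0, 0, 0, 1], [0.005, -0.03, 0, 0, 0, 0, 1], [0.005, -0.03, 0, 0, 0, 0, 1], [0.005, -0.03, 0, 0, 0, 0, 1], [0.005, -0.02, 0, 0, 0, 0, 1], [0.003, -0.01, 0, 0, 0, 0, 1], [0, 0, 0, 0, 0, 0, 1]]])

```text
time: 9.9
eef_pos: [0.467, 0.0472, 0.3084]
tcp_rot: [0.995, 0.096, -0.003, -0.006]
contact_force: [0.5, -0.4, -4.3]
opening: 0.274
```

```bash
python3 go.py 0.465 0.081 0.308 -78
```

```text
t 9.9 pos [0.467  0.0472 0.3084] F [ 0.5105 -0.3767 -4.3333] open 0.27421416929191705 q [-0.122  -0.2312  1.966   0.0112  1.4154  1.2537]
tool shift mm [  4.5439 -33.592    0.8628] rot deg [-0.7564  0.2655 -0.9261]
```

Emit:
apply_moves(moves=[[[0.002, -0.012, 0, -0.3, 0.1, -0.4, 1], [0.002, -0.013, 0, -0.3, 0.1, -0.4, 1], [0, -0.006, 0, 0, 0, 0, 1], [0, -0.002, 0, 0, 0, 0, 1], [0, 0, 0, 0, 0, 0, 1]]])

```text
time: 10.4
eef_pos: [0.4641, 0.0795, 0.3079]
tcp_rot: [0.995, 0.103, -0.002, 0.0]
contact_force: [-0.4, -0.6, -5.4]
opening: 0.273
```

```bash
python3 go.py 0.465 0.081 0.308 -78
python3 - <<'E'
from h import *
import pickle
C=cal("wrist");cv2.imwrite("pics/w2.png",ctrl.read_camera("wrist")[:,:,::-1]);pickle.dump(C,open("w2.pkl","wb"))
cv2.imwrite("pics/s3.png",ctrl.read_camera("scene")[:,:,::-1]);cv2.imwrite("pics/t3.png",ctrl.read_camera("top")[:,:,::-1])
print(proj(C,(.535,.075,.215)),proj(C,(.675,.105,.215)))
a=cv2.imread("pics/w2.png");s=cv2.imread("pics/s3.png")[130:230,270:410]
out=np.zeros((600,640,3),np.uint8);out[:300]=a[:300];s=cv2.resize(s,None,fx=3,fy=3,interpolation=cv2.INTER_CUBIC);out[300:,:420]=s;cv2.imwrite("pics/c3.png",out)
E
```

```text
t 10.4 pos [0.4641 0.0795 0.3079] F [-0.3928 -0.5501 -5.4238] open 0.2726747517326788 q [-0.0457 -0.2291  1.9653 -0.0013  1.4084  1.3189]
tool shift mm [ 1.2421 -1.308  -0.1444] rot deg [ 0.0275  0.1818 -0.1718]
[349.0326 108.2066] [ 353.6944 -142.9135]
```

View pics/c3.png

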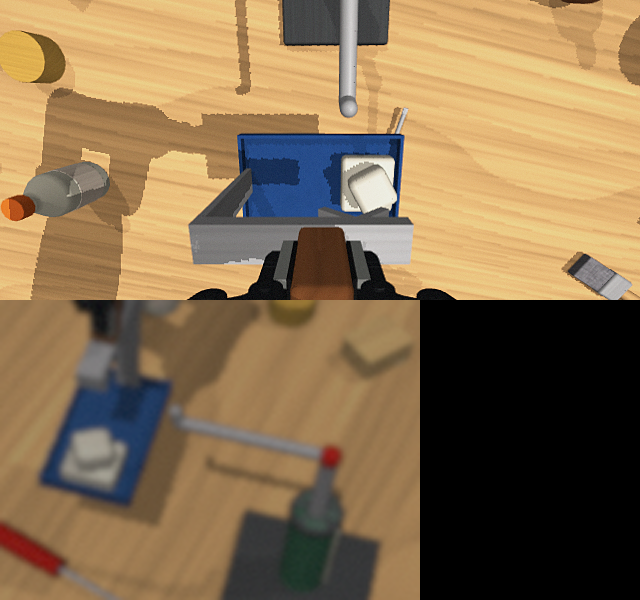

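The wrist view shows the arm at about column 348 with its tip at (348,105), close to my prediction of (349,108). The pan hangs level, in front of the tip. I'll fit the arm line.

Run:
```python
from h import *
import pickle
from scipy.spatial.transform import Rotation as R
C=pickle.load(open("w2.pkl","rb"));g=cv2.imread("pics/w2.png").astype(int);im=g[...,0].astype(float)
P=[]
for r in range(2,96,6):
    row=g[r,325:372];sat=row.max(1)-row.min(1);i=np.flatnonzero((sat<25)&(row.max(1)>90));
    if len(i)>5: P.append(onz(C,(325+(i[0]+i[-1])/2,r),.217)[:2]); 
    if r%24==2: print(r,325+i[[0,-1]])
P=np.array(P);vx,vy,x0,y0=cv2.fitLine(P.astype(np.float32),cv2.DIST_HUBER,0,.01,.01).ravel()
if vx<0: vx,vy=-vx,-vy
yaw=np.degrees(np.arctan2(vy,vx));print("arm yaw",yaw,"pt",x0,y0)
tip=onz(C,(348,104),.235);print("tip",tip)
d=np.array([vx,vy]);n=np.array([-vy,vx])
tipax=np.array([x0,y0])+d*((tip[:2]-[x0,y0])@d);print("tip on axis",tipax)
seat=tipax+d*.044;print("seat",seat)
grip=seat+.02*n;print("grip for seat",grip)
b=g[125:230,230:410];mb=(b[...,0]-b[...,2]>30).astype(np.uint8)
Q=np.array([onz(C,p[0]+np.array([230,125]),.158)[:2] for p in cv2.findNonZero(mb)]);print("pan",cv2.minAreaRect(Q.astype(np.float32)))
```

```text
2 [341 358]
26 [340 357]
50 [341 356]
74 [340 355]
arm yaw 11.841568 pt 0.57556945 0.08526592
tip [0.5378 0.078  0.235 ]
tip on axis [0.538  0.0774]
seat [0.581  0.0864]
grip for seat [0.5769 0.106 ]
pan ((0.4682987630367279, 0.08200160413980484), (0.07862399518489838, 0.1498502790927887), 11.867280960083008)
```

```bash
python3 go.py 0.574 0.105 0.308 -78.1
```

```text
t 10.55 pos [0.4641 0.0792 0.3079] F [-0.2454 -0.1719 -4.6603] open 0.27385614007683545 q [-0.0463 -0.2291  1.9652 -0.0012  1.4083  1.3188]
tool shift mm [112.8058  -2.8084  -0.482 ] rot deg [ 0.0251  0.1768 -0.1058]
```

Emit:
apply_moves(moves=[[[0.006, -0.002, 0, 0, 0.1, 0, 1], [0.012, -0.001, 0, 0, 0, 0, 1], [0.014, 0, 0, 0, 0, 0, 1], [0.014, 0, 0, 0, 0, 0, 1], [0.014, 0, 0, 0, 0, 0, 1], [0.014, 0, 0, 0, 0, 0, 1], [0.014, 0, 0, 0, 0, 0, 1], [0.01, 0, 0, 0, 0, 0, 1], [0.006, 0, 0, 0, 0, 0, 1], [0, 0, 0, 0, 0, 0, 1]]])

```text
time: 11.55
eef_pos: [0.5767, 0.1042, 0.306]
tcp_rot: [0.995, 0.101, 0.001, 0.0]
contact_force: [0.6, 0.0, -3.8]
opening: 0.273
```

```bash
python3 go.py 0.574 0.105 0.256 -78.1
```

```text
t 11.55 pos [0.5767 0.1042 0.306 ] F [ 0.5921  0.0388 -3.7749] open 0.2726058560234952 q [ 0.006   0.0418  1.7177 -0.0006  1.381   1.3739]
tool shift mm [-2.505  -1.3553 50.0079] rot deg [ 0.0485 -0.0595 -0.2678]
```

Emit:
apply_moves(moves=[[[-0.002, -0.001, 0.005, 0, 0, -0.3, 1], [0, 0, 0.008, 0, 0, 0, 1], [0, 0, 0.008, 0, 0, 0, 1], [0, 0, 0.008, 0, 0, 0, 1], [0, 0, 0.006, 0, 0, 0, 1], [0, 0, 0.003, 0, 0, 0, 1], [0, 0, 0, 0, 0, 0, 1]]])

```text
time: 12.25
eef_pos: [0.572, 0.1047, 0.2633]
tcp_rot: [0.995, 0.104, -0.001, 0.0]
contact_force: [-0.8, 0.4, -4.5]
opening: 0.276
```

```bash
python3 weigh.py 8 pics/s4.png; python3 go.py 0.574 0.105 0.2548 -78.1
python3 - <<'E'
from h import *
import pickle
C=cal("wrist");a=ctrl.read_camera("wrist")[:,:,::-1];cv2.imwrite("pics/w4.png",a);pickle.dump(C,open("w4.pkl","wb"))
s=cv2.imread("pics/s4.png")[130:230,290:410]
out=np.zeros((600,640,3),np.uint8);out[:240]=a[:240];out[240:540,:360]=cv2.resize(s,(360,300),interpolation=cv2.INTER_CUBIC);cv2.imwrite("pics/c4.png",out)
E
```

```text
mean [ 0.3113 -0.3413 -4.8616  0.1     0.0085  0.0026] sd [0.5927 0.3655 0.3554 0.0347 0.038  0.0209] pos [0.5726 0.1047 0.2646] t 12.65
t 12.65 pos [0.5726 0.1047 0.2646] F [ 0.4341 -0.2767 -4.4095] open 0.2680005725062067 q [ 0.007   0.0585  1.775  -0.0009  1.3084  1.3693]
tool shift mm [ 1.4222 -0.0424  9.8471] rot deg [0.0452 0.0288 0.0549]
```

View pics/c4.png

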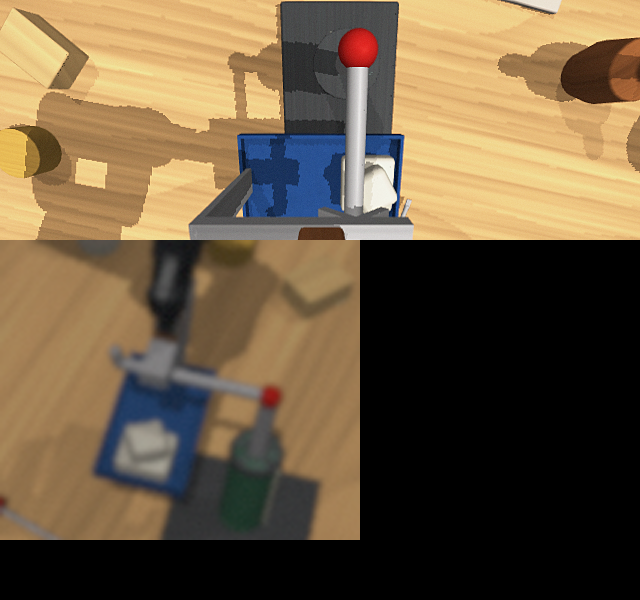

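The bar is above the arm, with the arm inside the notch span, and the scene view confirms it passes through the frame. I'll check the sideways offset, which should be 20 mm.

Run:
```python
from h import *
import pickle
C=pickle.load(open("w4.pkl","rb"));g=cv2.imread("pics/w4.png").astype(int)
P=[]
for r in range(80,196,5):
    row=g[r,335:378];sat=row.max(1)-row.min(1);i=np.flatnonzero((sat<22)&(row.max(1)>100))
    if r%20==0: print(r,335+i[[0,-1]],len(i))
    if 14<len(i)<24: P.append(onz(C,(335+np.median(i),r),.219)[:2])
P=np.array(P);vx,vy,x0,y0=cv2.fitLine(P.astype(np.float32),cv2.DIST_HUBER,0,.01,.01).ravel()
if vx<0: vx,vy=-vx,-vy
print("yaw",np.degrees(np.arctan2(vy,vx)),"grip offset from axis mm",1e3*(np.array([.5726,.1047])-[x0,y0])@[-vy,vx])
k=onz(C,(358.5,47),.217);print("knob",k,"along mm",1e3*(k[:2]-[.5726,.1047])@[vx,vy])
```

```text
80 [348 367] 20
100 [348 366] 19
120 [347 366] 20
140 [346 364] 19
160 [342 377] 20
180 [343 377] 27
yaw 11.572395 grip offset from axis mm 18.875418083366675
knob [0.677  0.1068 0.217 ] along mm 102.71089413298417
```

Emit:
apply_moves(moves=[[[0, -0.0005, 0.003, 0, 0, 0, 1], [0, -0.0005, 0.003, 0, 0, 0, 1], [0, 0, 0.002, 0, 0, 0, 1], [0, 0, 0.002, 0, 0, 0, 1], [0, 0, 0.002, 0, 0, 0, 1], [0, 0, 0.002, 0, 0, 0, 1], [0, 0, 0.002, 0, 0, 0, 1], [0, 0, 0.002, 0, 0, 0, 1], [0, 0, 0.002, 0, 0, 0, 1]]])

```text
time: 13.6
eef_pos: [0.5731, 0.105, 0.2444]
tcp_rot: [0.995, 0.104, 0.001, 0.001]
contact_force: [-0.3, -0.2, -2.7]
opening: 0.275
```

```bash
python3 weigh.py 10; python3 go.py 0.574 0.105 0.2548 -78.1
```

```text
mean [ 0.1533 -0.9426 -2.9149 -0.1571 -0.0175  0.0037] sd [0.4728 0.5587 0.5677 0.0398 0.0311 0.0347] pos [0.5731 0.105  0.2444] t 14.1
t 14.1 pos [0.5731 0.105  0.2444] F [ 0.8377 -1.0553 -2.9401] open 0.2723451783249581 q [ 0.0084  0.0733  1.7966 -0.0028  1.2697  1.3712]
tool shift mm [  0.8866   0.2411 -10.3512] rot deg [ 0.1738 -0.0832  0.0614]
```

Emit:
apply_moves(moves=[[[0, 0.001, 0.002, 0, 0, 0, 1], [0, 0.001, 0.002, 0, 0, 0, 1], [0, 0, 0.002, 0, 0, 0, 1], [0, 0, 0.002, 0, 0, 0, 1], [0, 0, 0.002, 0, 0, 0, 1], [0, 0, 0, 0, 0, 0, 1]]])

```text
time: 14.7
eef_pos: [0.5734, 0.1044, 0.2339]
tcp_rot: [0.995, 0.104, 0.001, -0.0]
contact_force: [-0.3, -0.4, -2.1]
opening: 0.274
```

```bash
python3 weigh.py 10; python3 go.py 0.574 0.105 0.2128 -78.1
```

```text
mean [-0.3315  0.0974 -2.172   0.0904  0.0873 -0.0055] sd [0.6544 0.3521 0.6817 0.0243 0.029  0.0206] pos [0.5734 0.1044 0.2344] t 15.2
t 15.2 pos [0.5734 0.1044 0.2344] F [-0.9821  0.0781 -1.6863] open 0.2701518723089873 q [0.0057 0.0813 1.8068 0.0007 1.2513 1.3675]
tool shift mm [ 0.6389 -0.4972 21.5585] rot deg [-0.0124 -0.132   0.0636]
```

Side force is now near zero. The weight still felt is falling by about 0.95 N per cm, as the spring predicts. I'll continue down.

Emit:
apply_moves(moves=[[[0, 0, 0.002, 0, 0, 0, 1], [0, 0, 0.002, 0, 0, 0, 1], [0, 0, 0.002, 0, 0, 0, 1], [0, 0, 0.002, 0, 0, 0, 1], [0, 0, 0.002, 0, 0, 0, 1], [0, 0, 0.002, 0, 0, 0, 1], [0, 0, 0.002, 0, 0, 0, 1], [0, 0, 0.002, 0, 0, 0, 1], [0, 0, 0, 0, 0, 0, 1]]])

```text
time: 16.1
eef_pos: [0.5735, 0.1044, 0.2177]
tcp_rot: [0.995, 0.104, 0.001, -0.0]
contact_force: [-1.5, 0.7, -1.4]
opening: 0.274
```

```bash
python3 weigh.py 16; python3 go.py 0.574 0.105 0.2128 -78.1
```

```text
mean [-1.1412  0.1141 -0.4824  0.0449  0.2565 -0.0088] sd [0.4083 0.5203 0.4298 0.027  0.0267 0.0349] pos [0.5735 0.1044 0.218 ] t 16.9
t 16.9 pos [0.5735 0.1044 0.218 ] F [-0.6167  0.0786 -0.6987] open 0.2759488792770339 q [0.0059 0.0952 1.8225 0.0006 1.2216 1.3676]
tool shift mm [ 0.6148 -0.4807  5.2017] rot deg [-0.0049 -0.1382  0.0659]
```

Emit:
apply_moves(moves=[[[-0.0005, 0, 0.0015, 0, 0, 0, 1], [0, 0, 0.001, 0, 0, 0, 1], [0, 0, 0, 0, 0, 0, 1]]])

```text
time: 17.2
eef_pos: [0.5734, 0.1044, 0.2156]
tcp_rot: [0.995, 0.104, 0.002, -0.0]
contact_force: [-1.0, 0.5, -1.3]
opening: 0.274
```

```bash
python3 weigh.py 30 pics/s5.png; python3 go.py 0.574 0.105 0.2128 -78.1
```

```text
mean [-1.0325  0.2412 -0.3017  0.0648  0.2178 -0.0133] sd [0.406  0.4776 0.4931 0.0302 0.0306 0.0292] pos [0.5734 0.1044 0.2157] t 18.7
t 18.7 pos [0.5734 0.1044 0.2157] F [-0.49   -0.5191  0.4672] open 0.2703992722389741 q [0.0057 0.0962 1.8256 0.0009 1.2158 1.3674]
tool shift mm [ 0.66   -0.5079  2.9393] rot deg [ 0.     -0.2287  0.0643]
```

Emit:
apply_moves(moves=[[[-0.001, 0, 0.0015, 0, -0.1, 0, 1], [-0.0005, 0, 0.0015, 0, -0.1, 0, 1], [0, 0, 0.001, 0, 0, 0, 1], [0, 0, 0, 0, 0, 0, 1]]])

```text
time: 19.1
eef_pos: [0.5733, 0.1044, 0.2123]
tcp_rot: [0.995, 0.104, 0.003, -0.0]
contact_force: [-0.1, -0.0, -0.0]
opening: 0.274
```

```bash
python3 weigh.py 40 pics/s6.png; python3 go.py 0.574 0.105 0.2128 -78.1
```

```text
mean [-0.4704  0.6434 -0.0777  0.1177  0.0932 -0.0019] sd [0.4803 0.4478 0.4277 0.0304 0.0335 0.0301] pos [0.5734 0.1044 0.2125] t 21.1
t 21.1 pos [0.5734 0.1044 0.2125] F [-0.6959  0.6223  0.6998] open 0.27443820453037787 q [0.0056 0.0983 1.8295 0.0009 1.2087 1.3672]
tool shift mm [ 0.7639 -0.4949 -0.2952] rot deg [ 0.0097 -0.2954  0.0704]
```

Emit:
apply_moves(moves=[[[-0.0006, -0.0006, 0.0003, 0, -0.2, 0, 1], [0, 0, 0, 0, 0, 0, 1]]])

```text
time: 21.3
eef_pos: [0.5734, 0.1045, 0.2126]
tcp_rot: [0.995, 0.104, 0.002, 0.001]
contact_force: [-0.5, -1.0, 0.3]
opening: 0.274
```

```bash
python3 weigh.py 30 pics/s7.png
cat > sink.py <<'E'
from h import *
import sys
from scipy.optimize import minimize_scalar
C=cal("scene");z=[]
for f in ("pics/scene0.png",*sys.argv[1:]):
    g=cv2.imread(f)[165:225,365:395].astype(int);w=np.clip(g[...,2]-g[...,1]*1.5-g[...,0]*.5-30,0,None)
    ys,xs=np.mgrid[165:225,365:395];p=np.array([(w*xs).sum(),(w*ys).sum()])/w.sum()
    zz=minimize_scalar(lambda h:np.sum((proj(C,(.676,.1055,h))-p)**2),bounds=(.1,.3),method="bounded").x;z.append(zz);print(f,p,zz,"sink mm",(z[0]-zz)*1e3)
E
python3 sink.py pics/s6.png pics/s7.png; python3 go.py 0.574 0.105 0.2128 -78.1
```

```text
mean [ 0.4339 -0.0665 -0.193  -0.0054 -0.0942  0.0198] sd [0.5147 0.479  0.4371 0.0366 0.0452 0.032 ] pos [0.5733 0.1045 0.2125] t 22.8
pics/scene0.png [379.9703 181.7573] 0.21900550034011618 sink mm 0.0
pics/s6.png [377.6891 190.9661] 0.1769715108962355 sink mm 42.03398944388068
pics/s7.png [377.6639 190.9593] 0.1769733631934455 sink mm 42.03213714667067
t 22.8 pos [0.5733 0.1045 0.2125] F [ 0.6535 -0.6964 -0.0299] open 0.27490323523093546 q [ 0.0065  0.0991  1.8287 -0.0008  1.21    1.3685]
tool shift mm [ 0.7682 -0.3936 -0.308 ] rot deg [ 0.0871 -0.2078  0.0809]
```

Camera sink is 42.0 mm, against 42.6 mm predicted from the weight, and the residual force is about -0.1 N. I'll go down 1 mm more, then open slowly.

Emit:
apply_moves(moves=[[[0, 0, 0.001, 0, 0, 0, 1], [0, 0, 0, 0, 0, 0, 1], [0, 0, 0, 0, 0, 0, 1]]], force=30)

```text
time: 23.1
eef_pos: [0.5733, 0.1045, 0.2114]
tcp_rot: [0.995, 0.104, 0.002, 0.001]
contact_force: [1.3, -0.6, 0.4]
opening: 0.275
```

Emit:
apply_moves(moves=[[[0, 0, 0, 0, 0, 0, 0.4], [0, 0, 0, 0, 0, 0, 0.3], [0, 0, 0, 0, 0, 0, 0.1], [0, 0, 0, 0, 0, 0, -0.2], [0, 0, 0, 0, 0, 0, -0.6], [0, 0, 0, 0, 0, 0, -1], [0, 0, 0, 0, 0, 0, -1], [0, 0, 0, 0, 0, 0, -1], [0, 0, 0, 0, 0, 0, -1]]])

```text
time: 24.0
eef_pos: [0.5723, 0.1046, 0.2109]
tcp_rot: [0.995, 0.104, 0.0, 0.0]
contact_force: [0.0, -0.1, 0.2]
opening: 1.002
```

```bash
python3 weigh.py 6 pics/s8.png; python3 sink.py pics/s8.png; python3 go.py 0.574 0.105 0.2128 -78.1
python3 - <<'E'
from h import *
a=ctrl.read_camera("wrist")[:,:,::-1]
s=cv2.imread("pics/s8.png")[130:230,290:410]
out=np.zeros((600,640,3),np.uint8);out[:300]=a[:300];out[300:,:360]=cv2.resize(s,(360,300),interpolation=cv2.INTER_CUBIC);cv2.imwrite("pics/c8.png",out)
E
```

```text
mean [ 0.2941 -0.0448  0.1024 -0.0254  0.0049 -0.0038] sd [0.405  0.3873 0.5008 0.0175 0.0221 0.0222] pos [0.5723 0.1047 0.2108] t 24.3
pics/scene0.png [379.9703 181.7573] 0.21900550034011618 sink mm 0.0
pics/s8.png [377.6604 190.9086] 0.17719519112800758 sink mm 41.8103092121086
t 24.3 pos [0.5723 0.1047 0.2108] F [ 0.6258 -0.0488  0.1645] open 1.0008487532341999 q [ 0.0068  0.1001  1.8307 -0.0004  1.2101  1.3687]
tool shift mm [ 1.7237  0.0229 -1.9562] rot deg [ 0.0311 -0.0354  0.0724]
```

View pics/c8.png

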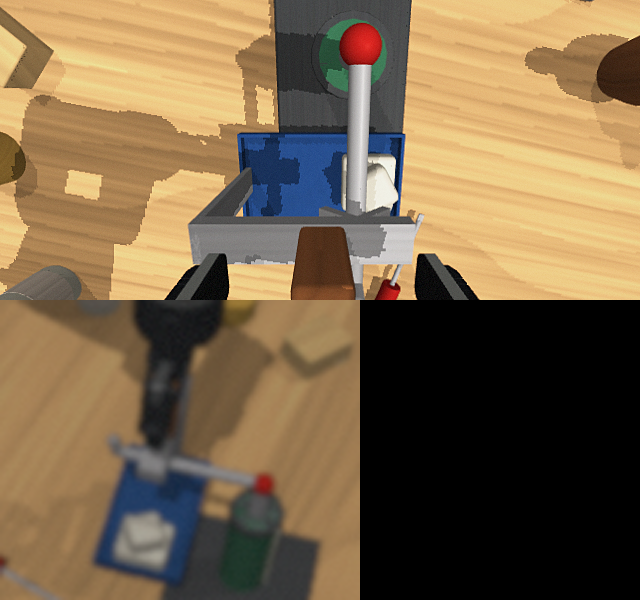

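The pan hangs free in the open jaws, with the arm in the notch and the sink unchanged at 41.8 mm. I'll retreat straight up.

Emit:
apply_moves(moves=[[[0, 0, -0.01, 0, 0, 0, -1], [0, 0, -0.015, 0, 0, 0, -1], [0, 0, -0.02, 0, 0, 0, -1], [0, 0, -0.02, 0, 0, 0, -1], [0, 0, -0.02, 0, 0, 0, -1], [0, 0, -0.02, 0, 0, 0, -1], [0, 0, -0.02, 0, 0, 0, -1], [0, 0, -0.01, 0, 0, 0, -1], [0, 0, 0, 0, 0, 0, -1], [0, 0, 0, 0, 0, 0, -1]]])

```text
time: 25.35
eef_pos: [0.5727, 0.1048, 0.3625]
tcp_rot: [0.995, 0.104, 0.005, 0.001]
contact_force: [-0.8, 0.6, 0.5]
opening: 1.0
```

```bash
python3 - <<'E'
from h import *
for i in range(14):
    s=ctrl.read_camera("scene")[:,:,::-1]
    if i in(0,7,13): cv2.imwrite(f"pics/s9_{i}.png",s)
t=ctrl.read_camera("top")[:,:,::-1];w=ctrl.read_camera("wrist")[:,:,::-1]
a,b=[cv2.imread(f"pics/s9_{i}.png").astype(int) for i in(0,13)];print("max diff",abs(a-b)[150:230,290:410].max(),(abs(a-b)[150:230,290:410].max(2)>25).sum(),ctrl.get_state()["time"],ctrl.get_state()["eef_pos"])
out=np.zeros((600,640,3),np.uint8);out[:330]=w[:330];out[330:,:320]=cv2.resize(s[140:230,300:407],(320,270),interpolation=cv2.INTER_CUBIC);out[330:,320:]=cv2.resize(t[120:255,240:400],(320,270));cv2.imwrite("pics/c9.png",out)
E
python3 sink.py pics/s9_0.png pics/s9_7.png pics/s9_13.png
```

```text
pics/scene0.png [379.9703 181.7573] 0.21900550034011618 sink mm 0.0
pics/s9_0.png [377.6488 190.9895] 0.17682207028532135 sink mm 42.183430054794826
pics/s9_7.png [377.5818 190.9633] 0.17686347561466284 sink mm 42.14202472545334Traceback (most recent call last):
  File "<stdin>", line 3, in <module>
ValueError: 200 camera calls are used up
[ WARN:0@0.204] global loadsave.cpp:275 findDecoder imread_('pics/s9_13.png'): can't open/read file: check file path/integrity
Traceback (most recent call last):
  File "sink.py", line 6, in <module>
    g=cv2.imread(f)[165:225,365:395].astype(int);w=np.clip(g[...,2]-g[...,1]*1.5-g[...,0]*.5-30,0,None)
      ~~~~~~~~~~~~~^^^^^^^^^^^^^^^^^
TypeError: 'NoneType' object is not subscriptable
```

The camera calls are used up, but the two frames I saved are enough for the last check.

Run:
```python
from h import *
a,b=[cv2.imread(f"pics/s9_{i}.png") for i in(0,7)];d=abs(a.astype(int)-b)[150:230,290:410].max(2);print(d.max(),(d>25).sum())
cv2.imwrite("pics/c9.png",np.hstack([cv2.resize(x[140:240,290:410],(390,325),interpolation=cv2.INTER_CUBIC) for x in(a,b)]))
```

```text
15 0
```

View pics/c9.png

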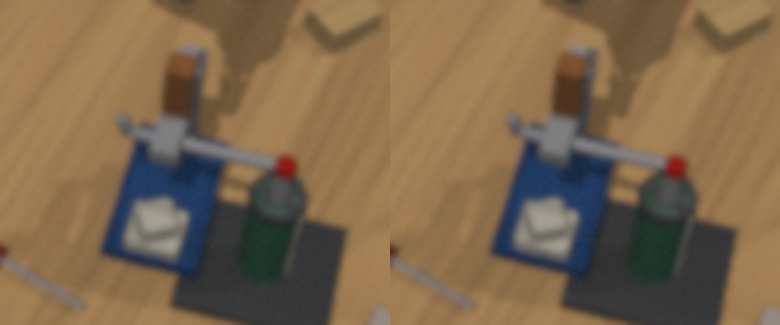

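Both frames, 0.35 s apart, show the pan hanging on the arm, still and level, with the gripper clear. I'm handing it in.

```bash
python3 -c "
from plant import ctrl
print(ctrl.get_state()['time'],ctrl.sign_off())"
```

```text
the job is handed in; nothing more can be done
26.0 None
```

The blue pan is hanging on the scale arm with the arm in its notch, and I handed the job in at 26.0 s. I gripped it by the wooden post at 60 N and entered along the arm. I then lowered it at about 2 mm per 0.1 s until the arm carried the whole weight, eased the grip to 30 N, let go slowly and withdrew straight up.

**Checks that agreed:**
- **Weight and sink:** the pan weighed about 4.5 N, which predicts a sink of about 42 mm. The camera measured 42.0 mm before release, 41.8 mm just after, and 42.1–42.2 mm with the gripper withdrawn.
- **Load at release:** the vertical force left on the wrist was about 0.1–0.2 N before a last 1 mm of lowering, equal to 1–2 mm of sink and within the 3 mm limit.
- **At rest:** two pictures 0.35 s apart show no change, with the pan looking level and clear of the gripper.

**Checks that disagreed or were missed:**
- **First contact:** it was about 1 mm off sideways (about 1 N), and a similar drag along the arm built up while lowering. I relieved both before letting go.
- **Final pictures:** the 200 camera calls ran out during the last check, so the final top and wrist views were not taken. Levelness was judged by eye from the scene camera only.

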